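# Bolt the glass case with its sprung safety catch

### The job

Lock the plywood glass case on the bench: press the long red safety catch down with one fingertip and, keeping it down, push the bolt's blue thumb plate with the other fingertip until the bolt is fully home in its keeper. Then let go so that the catch springs back up and locks the bolt. Lift nothing, and leave everything else on the bench and on the case where it stands.

Things in the scene. Friction and masses are not known exactly. Their poses are not given: they have to be found in the camera images.
- case: Fixed plywood case for sheet glass, 300 (x) x 320 (y) x 70 mm high; never moves. Origin: centre of its underside; z up. On its flat top sits the bolt unit: the bolt slides along the case's +y on the line x = -29 mm, the catch lies parallel on x = +29 mm. Two staples (y -70 and +79 mm) and the keeper (y +108 mm) on the bolt's line reach 95 mm above the origin.
- thumb_plate (a point): Middle of the top edge of the rear (-y) face of the blue thumb plate standing on the steel bolt; push this face to the case's +y. Moves with the bolt; axes are the case's. Plate 26 mm wide (x), 12 mm thick (y). Starts at (-29, -30, 132) mm in the case's frame. The bolt's 14 mm rod below it runs out behind; its top is 89 mm above the case's origin.
- catch_top (a point): Centre of the top of the red safety catch: a paddle 34 mm wide (case x), 130 mm long (case y), 8 mm thick. It goes straight down when pressed anywhere along it; a finger can slide along it while pressing. Moves with the catch; axes are the case's. Released: at (29, -20, 115) mm in the case's frame. 28 mm of free space lies between paddle and thumb plate.
- bolt (a joint): Travel of the bolt in m: 0 withdrawn (start), 0.043 fully home against its stop; about 1.5 N of friction. With the catch up, its tooth blocks the bolt after 1.5 mm. Up to 0.040 the bolt's steel dog runs over the tooth and traps the catch down; beyond, the tooth can rise behind it.
- catch (a joint): How far the catch is pressed down in m: 0 up (released), 0.014 at its bottom stop. It frees the bolt from 0.007 on; pressed 9 to 12 mm is right. Spring: 4 N at first, 7.5 N at the bottom.
- frit_jar: Bystander: small green glass jar with a white lid, 42 mm diameter, 52 mm high, standing on the case's far corner on the +y side. Origin: centre of its underside.
- pigment_jar: Bystander: red jar with black lid, 54 mm diameter, 75 mm high. Origin: centre of its underside.
- flux_bottle: Bystander: white bottle, 56 mm diameter, 130 mm high. Origin: centre of its underside.
- solder_spool: Bystander: metal spool, 64 mm diameter, 42 mm high. Origin: centre of its underside.
- glass_cutter: Bystander: hand tool with orange handle, 150 mm long, lying flat along its x.
- offcut_tray: Bystander: open grey tray 130 x 170 x 35 mm. Origin: centre of its underside.
- brush_mug: Bystander: blue cup without handle, 72 mm diameter, 85 mm high. Origin: centre of its underside.

How it is judged (in metres and radians):
On the way, in this order (a step that is already met when the one before it is completed fails the run):
1. a finger presses the catch down before the bolt has moved (value of joint catch above 0.006 m and value of joint bolt below 0.006 m and contact force between the fingers and catch above 0.5 N), for 0.05 s.
2. the bolt is pushed most of the way home (30 mm) while a finger still holds the catch down (value of joint bolt above 0.03 m and value of joint catch above 0.006 m and contact force between the fingers and catch above 0.5 N and contact force between the fingers and bolt above 0.2 N), for 0.05 s.
At the end, for the whole second after the job is handed in: The bolt is home (at least 39 of its 43 mm) and the catch has sprung back up to within 3 mm of its top, locking it (value of joint bolt above 0.039 m and value of joint catch below 0.003 m); the robot touches nothing.
It fails at once if a bystander is lifted, knocked or shifted by more than 25 mm (distance of any of frit_jar, pigment_jar, flux_bottle, solder_spool, glass_cutter, offcut_tray, brush_mug from where it was at the start of the episode above 0.025 m).
It also fails if it takes over 32 s, if anything falls off the work surface, if the arm or the gripper's body presses on something with over 40 N, if the wrist force passes 120 N, or if a joint passes its speed limit or range.

### The arm

A 6-joint arm with a two-finger parallel gripper is mounted at the origin on the work surface. World frame = base frame: x ahead of the robot, y to its left, z up, the work surface at z = 0. Lengths are in m, angles in degrees, forces in N, time in s.
With the tool pointing down it reaches from about 0.4 to 0.825 m from the base axis. Payload 7 kg.
Tool frame: the origin (TCP) lies at the very end of the fingers, on their centre line; the grasp point (between the pads) lies 19 mm behind it (r.hold_point_z is the distance from the TCP to the grasp point, in m); z points along the fingers, y is the direction in which the jaws open and shut (so a half turn about z gives the same grasp; the last joint's range is limited). The gripper opens to 88 mm and grips with 3 to 60 N. Pads are 19 mm wide; open, the fingers measure 130 mm over their backs; the gripper's body (78 mm by 193 mm) begins 47 mm behind the grasp point.
Start: joints at [-54.884, 20.546, 0.682, 0, -70.136, -16.507], TCP at [0.215, -0.64, 0.227] pointing down, gripper open.
Joint ranges: [-176.03, 176.03], [-82.01, 121.73], [-58.28, 71.71], [-173.87, 95.51], [-174.79, -0.11], [-173.66, 173.66]. Speed limits (degrees/s): [136.94, 136.94, 172.46, 180, 180, 180].

### API

Orientations are given as [roll, pitch, yaw] about the fixed x, y, z axes, in that order (R = Rz(yaw) Ry(pitch) Rx(roll)).
In Python, from plant import r gives the robot as it stands. The module is installed in compiled form; this text tells all that it offers.
- The arm moves only by the shell command python3 -m inch 'ROWS' [FORCE]. ROWS is text: rows parted by semicolons, each of 7 numbers parted by spaces: the shift along the tool's x, y, z in m, then the turn, a rotation vector about the tool's x, y, z in rad, then the opening, from 0 (shut) to 1 (fully open). In form: tx ty tz ax ay az jaw; .... A call has 1 to 20 rows; each row shifts and turns the commanded pose from where the row before left it, along the tool's axes as they then stand; what a row does not reach is not made up. A row lasts 1/12 s, in which the tool goes at most 41.7 mm and 7.16 degrees, less where a joint would pass 70% of its speed; a pose out of reach is approached as far as the arm can. A call with a gripper value outside its range is refused whole. The fingers move at their own pace and stop on an object; FORCE is the grip in N (left out, the last holds). Time passes only in rows, so rows that do not move let the fingers close. It gives the time, the measured TCP pose, the force and the opening at its end, in the units of the state.
- r.get_state(): the state, without advancing time (a new reading comes with each control period).
- r.capture(name): name is "scene" or "top" or "wrist"; returns the picture (480x640x3 uint8, red, green, blue); there is no depth.
- r.camera_params(name): a dict with "vfov" (degrees; the focal length in pixels is half the picture's height over the tangent of half this angle, whatever the lens; pixels are square), "cx", "cy" (the principal point, pixels), "R" (3x3) and "t" (3): a world point X has camera coordinates R X + t. Camera axes: x right, y down, z forward; pixel columns grow to the right and rows downward; lengths in m; the calibration is good to about 2 mm. The wrist camera is an equidistant fisheye: a pixel r from the principal point sees the ray r / f radians off the axis. A picture is of the moment at which its call begins: read the wrist's pose just before it. camera_params takes no time and is no camera call; for the wrist camera it gives the pose at the moment of the call.
- r.close_job(): hands the job in, once; it reports no verdict.
Trained networks look in the newest picture that a camera, given by its name, has taken for a name from the list of things; names that differ only in an ending like _2 or _b are one class to them, and where a whole thing is asked for, a point or a joint stands for the part that bears it (a point fixed in the world has none). Each returns a list of dicts, best first, with "p" (0 to 1); they miss things now and then, are a little off and sometimes report something else, mostly with a low value. They report only what shows in the picture. A call takes as long as a camera call.
- r.recognise(target, camera): "xy" ([column, row] in pixels, amid what is visible of it).
The state is a dict: "time_s": time; "joints": joint angles; "qd": joint speeds; "joint_torque": joint torques, N m; "tcp_pos": TCP position; "eef_rot": TCP orientation; "contact_force": force on the tool from outside, world axes, zero at the start; "moment": the same for the moment, N m; "gripper_width": finger opening in m.
Only numpy, scipy, OpenCV 4.12 (cv2) and the standard library are available. Lean on these libraries where they do the work, as an engineer would, in place of code of your own. Each camera call takes 0.05 s, during which the arm holds its last target.

## Working session

There is one attempt and no reset: what is moved stays moved. The work goes in short steps, Python scripts to look and compute and a shell command to move; the robot and the scene stay as the last step left them, time stands still between calls to the robot, and variables do not carry over. Pictures are saved under pics/ and viewed, and the job is handed in when it is done.

```bash
mkdir -p pics; ls
python3 - <<'E'
from plant import r
import cv2
s=r.get_state();print(s)
for c in("scene","top","wrist"):
    im=r.capture(c);cv2.imwrite(f"pics/{c}0.png",im[:,:,::-1])
    p=r.camera_params(c);print(c,p)
    if c!='scene' or 1:
        for n in("case","thumb_plate","catch_top","bolt","catch","frit_jar","flux_bottle"):
            d=r.recognise(n,c);print(n,[(x['p'],x['xy']) for x in d[:2]])
E
```

```text
pics
{'time_s': 0.0, 'joints': array([-5.48819497e+01,  2.05892516e+01,  6.34858435e-01, -1.94114890e-02,
       -7.01338800e+01, -1.65086723e+01]), 'qd': array([-0.03454732,  0.04312401,  0.07289981, -0.01262467,  0.02627751,
       -0.0196397 ]), 'joint_torque': array([ 1.17770705e-04, -5.82722032e+01,  2.93058336e+01,  6.99735403e+00,
        6.91729132e-03, -1.60240966e-04]), 'tcp_pos': array([ 0.21524927, -0.63926705,  0.22565778]), 'eef_rot': array([ 1.79910180e+02, -7.59009634e-03, -1.61397227e+02]), 'contact_force': array([-0.03150202, -0.32858653,  0.46519485]), 'moment': array([ 0.03995478,  0.01350439, -0.03912098]), 'gripper_width': 0.08779700853050207}
scene {'vfov': 57.25474424934766, 'cx': 315.68068969148226, 'cy': 250.4337307253931, 'R': array([[-0.51168632,  0.85914127,  0.00730656],
       [ 0.6253748 ,  0.37826438, -0.68251184],
       [-0.5891379 , -0.34466263, -0.73083801]]), 't': array([ 0.26861154, -0.25106457,  1.31813992])}
case [(0.95, [332.9, 321.4]), (0.59, [494.4, 416.3])]
thumb_plate [(0.78, [343.0, 289.7])]
catch_top [(0.63, [317.4, 294.2])]
bolt [(0.84
[... 460 characters left out ...]
thumb_plate [(0.71, [266.5, 211.8])]
catch_top [(0.73, [273.2, 192.5])]
bolt [(0.97, [263.2, 214.1])]
catch [(0.71, [271.4, 191.3]), (0.15, [123.4, 190.7])]
frit_jar [(0.71, [238.0, 132.4]), (0.37, [263.3, 213.0])]
flux_bottle [(0.78, [116.5, 287.3])]
wrist {'vfov': 65.70646984690485, 'cx': 314.7683421392958, 'cy': 240.96327760145164, 'R': array([[-3.18727261e-01,  9.47846174e-01, -7.50246039e-04],
       [ 9.07319481e-01,  3.05328348e-01,  2.89043178e-01],
       [ 2.74197542e-01,  9.14452275e-02, -9.57315767e-01]]), 't': array([ 0.67643109, -0.03709086,  0.38983027])}
case [(0.95, [630.7, 470.3])]
thumb_plate []
catch_top [(0.23, [628.6, 468.1])]
bolt []
catch []
frit_jar []
flux_bottle []
```

View pics/scene0.png

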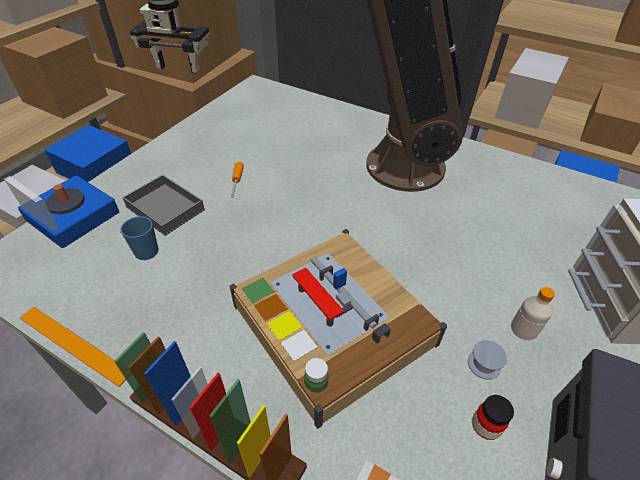

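View pics/top0.png

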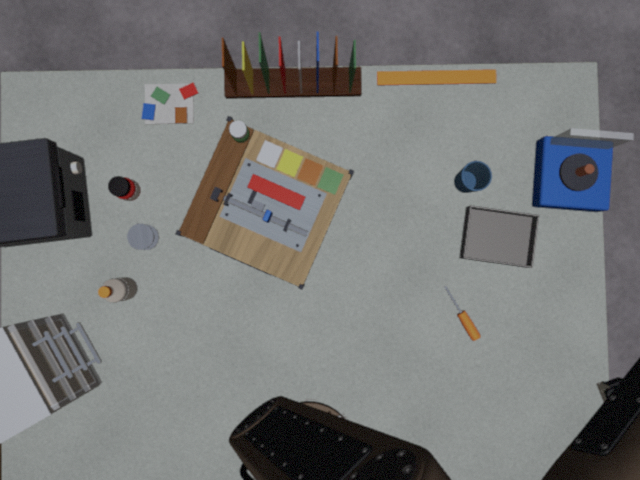

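Both views show the case turned about -24°, with the catch at about (275,190) and the thumb plate at about (267,213) in top. I'll enlarge both to get landmarks.

Run:
```python
import cv2
a=cv2.imread("pics/top0.png")[105:300,165:365];cv2.imwrite("pics/tz.png",cv2.resize(a,None,fx=3,fy=3,interpolation=cv2.INTER_CUBIC))
a=cv2.imread("pics/scene0.png")[225:430,225:455];cv2.imwrite("pics/sz.png",cv2.resize(a,None,fx=2.9,fy=2.9,interpolation=cv2.INTER_CUBIC))
```

```text
(no output)
```

View pics/tz.png

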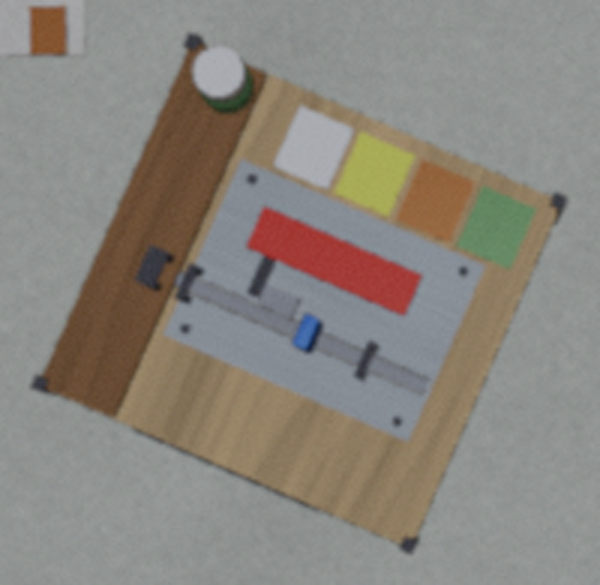

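View pics/sz.png

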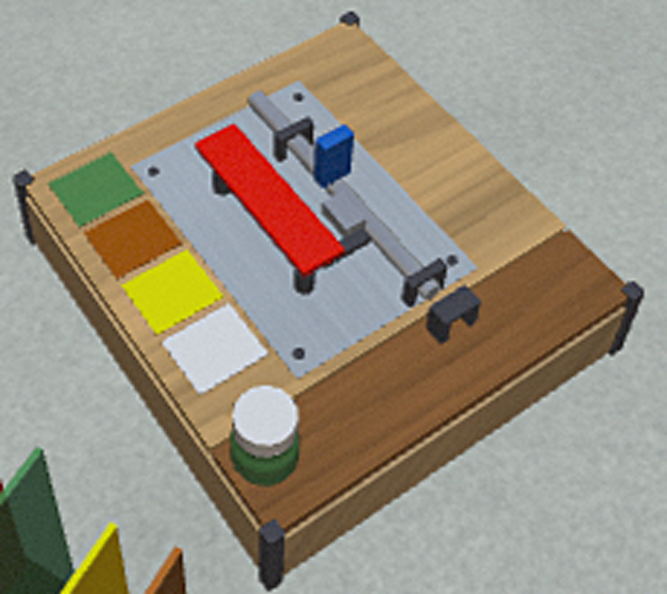

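```bash
cat > fit.py <<'E'
from plant import r
import numpy as np
from scipy.optimize import least_squares
P={c:r.camera_params(c) for c in("top","scene")}
def proj(c,X):
    p=P[c];f=240/np.tan(np.radians(p['vfov']/2));x=np.asarray(X)@p['R'].T+p['t']
    return x[...,:2]/x[...,2:]*f+[p['cx'],p['cy']]
def w(q,X):
    c,s=np.cos(q[2]),np.sin(q[2]);return np.asarray(X)/1000@np.array([[c,-s,0],[s,c,0],[0,0,1]]).T+[q[0],q[1],q[3] if len(q)>3 else 0]
pad=[(46,45,115),(46,-85,115),(12,-85,115),(12,45,115)]
post=[(150,160,73),(150,-160,73),(-150,-160,73),(-150,160,73)]
T=(np.array([(262,207),(422,274),(405,315),(247,246),(193,41),(559,203),(409,545),(40,384)])+.5)/3-.5+[165,105]
S=(np.array([(304,273),(195,144),(237,124),(346,250)])+.5)/2.9-.5+[225,225]
if __name__=="__main__":
  for m in("top","scene","both"):
    def res(q):
        o=[]
        if m!="scene":o.append(proj("top",w(q,pad+post))-T)
        if m!="top":o.append(proj("scene",w(q,pad))-S)
        return np.concatenate(o).ravel()
    s=least_squares(res,[.6,.05,-.4],loss='soft_l1');q=s.x
    print(m,q[:2],np.degrees(q[2]));print(res(q).reshape(-1,2).round(1).tolist())
  print(w(q,[(29,-20,115),(-29,-30,132),(0,-30,100)]))
  print(proj("top",w(q,[(-29,-30,132)])),proj("scene",w(q,[(-29,-30,132)])))
E
python3 fit.py
```

```text
top [0.60086701 0.08906416] -25.00379198290365
[[0.7, -0.7], [0.3, 0.4], [-0.2, 0.5], [-0.5, 0.1], [-0.7, -2.3], [2.2, -1.2], [0.3, 2.3], [-2.6, 0.3]]
scene [0.60163285 0.08907534] -25.19387491260558
[[-0.1, 0.6], [-0.0, -0.2], [-0.3, -0.5], [0.4, 0.0]]
both [0.60116795 0.08900343] -25.016045690410632
[[0.7, -0.8], [0.3, 0.3], [-0.1, 0.4], [-0.4, -0.0], [-0.7, -2.5], [2.3, -1.3], [0.3, 2.2], [-2.6, 0.2], [0.1, 0.4], [0.0, -0.3], [-0.3, -0.6], [0.5, -0.2]]
[[0.61899    0.05861635 0.115     ]
 [0.5622023  0.07408103 0.132     ]
 [0.58848179 0.06181774 0.1       ]]
[[268.9574135  216.16022684]] [[338.83690178 269.98180005]]
```

Both views agree on the case: (0.601, 0.089), yaw -25.0°. Next I move over it.

```bash
python3 -m inch '-0.012 0.0115 0 0 0 0 0.455; -0.024 0.023 0 0 0 0 0.455; -0.028 0.0264 0 0 0 0 0.455; -0.028 0.0264 0 0 0 0 0.455; -0.028 0.0264 0 0 0 0 0.455; -0.028 0.0264 0 0 0 0 0.455; -0.028 0.0264 0 0 0 0 0.455; -0.028 0.0264 0 0 0 0 0.455; -0.028 0.0264 0 0 0 0 0.455; -0.028 0.0264 0 0 0 0 0.455; -0.028 0.0264 0 0 0 0 0.455; -0.028 0.0264 0 0 0 0 0.455; -0.028 0.0264 0 0 0 0 0.455; -0.028 0.0264 0 0 0 0 0.455; -0.028 0.0264 0 0 0 0 0.455; -0.028 0.0264 0 0 0 0 0.455; -0.028 0.0264 0 0 0 0 0.455; -0.028 0.0264 0 0 0 0 0.455; -0.028 0.0264 0 0 0 0 0.455; -0.024 0.023 0 0 0 0 0.455'
python3 -m inch '-0.018 0.017 0 0 0 -0.1 0.455; 0 0 0 0 0 -0.1 0.455; 0 0 0 0 0 -0.1 0.455; 0 0 0 0 0 -0.1 0.455; 0 0 0 0 0 -0.1 0.455; 0 0 0 0 0 -0.1 0.455; 0 0 0 0 0 -0.1 0.455; 0 0 0 0 0 -0.1 0.455; 0 0 0 0 0 -0.01 0.455; 0 0 0 0 0 0 0.455'
cat > err.py <<'E'
from plant import r
import numpy as np,cv2,sys
s=r.get_state();p=s['tcp_pos'];q=[.60117,.0890,np.radians(-25.02)]
c,sn=np.cos(q[2]),np.sin(q[2]);d=p-[q[0],q[1],0]
print("t",s['time_s'],"case-frame mm",(np.array([c*d[0]+sn*d[1],-sn*d[0]+c*d[1],p[2]])*1000).round(1),"rpy",s['eef_rot'].round(2),"F",s['contact_force'].round(2),"w",s['gripper_width'])
for n in sys.argv[2:]:
    cv2.imwrite(f"pics/{n}_{sys.argv[1]}.png",r.capture(n)[:,:,::-1])
E
python3 err.py 1 scene wrist
```

```text
time_s: 2.87
tcp_pos: [0.5627, 0.0135, 0.2269]
eef_rot: [-180.0, 0.0, -161.3]
contact_force: [0.4, -0.4, 1.4]
gripper_width: 0.0398
time_s: 3.7
tcp_pos: [0.5734, 0.033, 0.2266]
eef_rot: [-180.0, 0.0, -115.1]
contact_force: [-0.4, -0.4, 0.5]
gripper_width: 0.0401
t 3.7 case-frame mm [ -1.5 -62.4 226.6] rpy [-179.99    0.   -115.11] F [-0.36 -0.43  0.46] w 0.04013789887701489
```

View images.

View pics/scene_1.png

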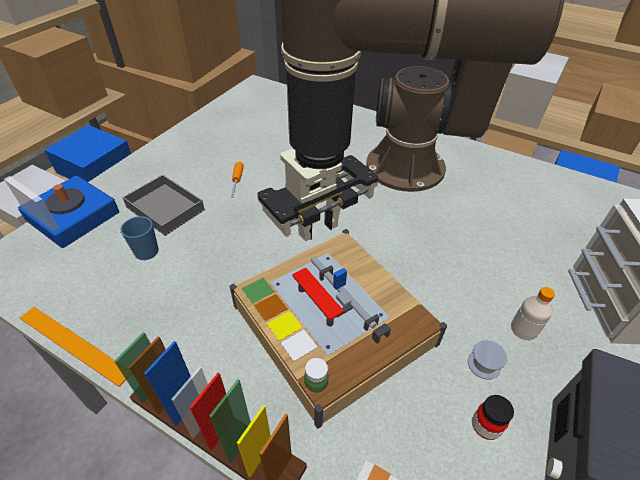

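View pics/wrist_1.png

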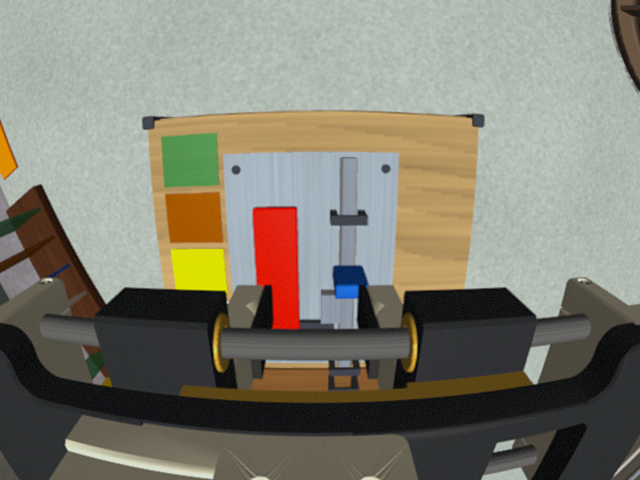

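```bash
python3 -m inch '-0.0065 -0.0007 0.02 0 0 0 0.455; -0.0065 -0.0008 0.025 0 0 0 0.455; 0 0 0.025 0 0 0 0.455; 0 0 0.012 0 0 0 0.455; 0 0 0 0 0 0 0.455; 0 0 0 0 0 0 0.455'
python3 err.py 2 scene wrist top
python3 - <<'E'
import cv2
a=cv2.imread("pics/scene_2.png")[150:350,240:440];b=cv2.resize(a,None,fx=3,fy=3,interpolation=cv2.INTER_CUBIC);cv2.imwrite("pics/sz2.png",b)
E
```

```text
time_s: 4.3
tcp_pos: [0.5802, 0.044, 0.1443]
eef_rot: [180.0, -0.1, -115.1]
contact_force: [0.1, -0.1, 1.2]
gripper_width: 0.0398
t 4.3 case-frame mm [ -0.  -49.7 144.3] rpy [ 1.7996e+02 -7.0000e-02 -1.1505e+02] F [ 0.15 -0.13  1.22] w 0.03984951975416619
```

View pics/sz2.png

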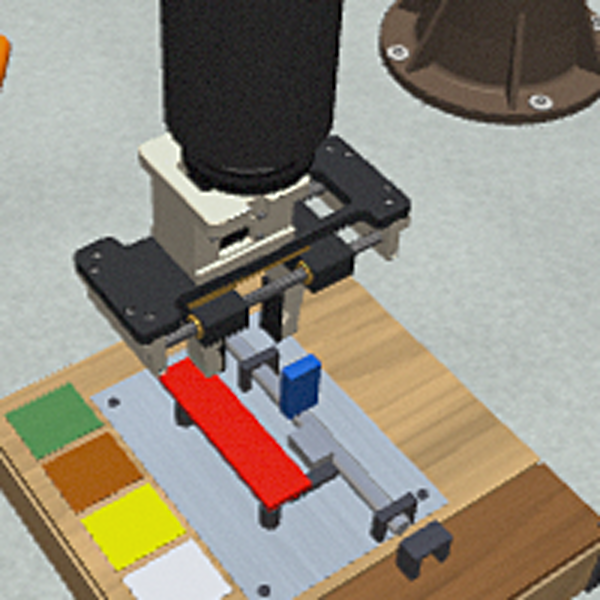

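View pics/wrist_2.png

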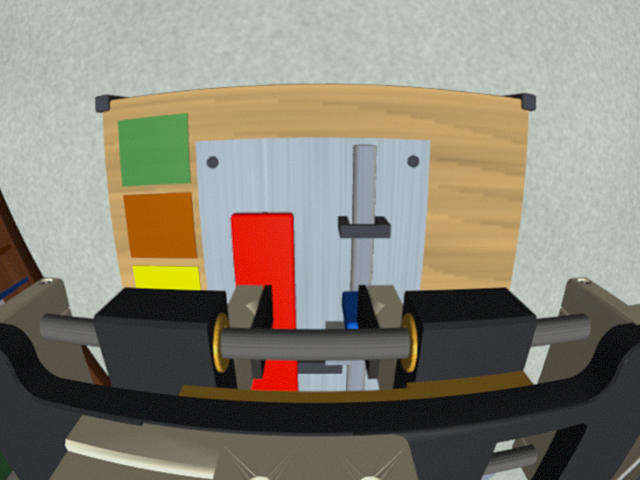

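Run:
```python
from fit import *
q=[.60117,.0890,np.radians(-25.02)]
for n,X in {"catch inner/outer front":[(20,-40,144),(41,-40,144)],"plate inner/outer front":[(-20,-40,144),(-41,-40,144)],"inner rear":[(20,-59,144),(-20,-59,144)]}.items():
    print(n,((proj("scene",w(q,X))-[240,150])*3).round(0).tolist())
```

```text
catch inner/outer front [[226.0, 370.0], [199.0, 385.0]]
plate inner/outer front [[277.0, 344.0], [303.0, 331.0]]
inner rear [[210.0, 352.0], [260.0, 326.0]]
```

```bash
python3 -m inch '0 0 0.01 0 0 0 0.455; 0 0 0.01 0 0 0 0.455; 0 0 0.006 0 0 0 0.455; 0 0 0 0 0 0 0.455; 0 0 0 0 0 0 0.455'; python3 err.py 3
python3 -m inch '0 0 0.003 0 0 0 0.455; 0 0 0.003 0 0 0 0.455; 0 0 0.002 0 0 0 0.455; 0 0 0 0 0 0 0.455; 0 0 0 0 0 0 0.455'; python3 err.py 4 scene
python3 - <<'E'
import cv2
a=cv2.imread("pics/scene_4.png")[150:350,240:440];b=cv2.resize(a,None,fx=3,fy=3,interpolation=cv2.INTER_CUBIC);cv2.imwrite("pics/sz4.png",b)
E
```

```text
time_s: 4.87
tcp_pos: [0.5799, 0.044, 0.1179]
eef_rot: [179.9, -0.1, -115.0]
contact_force: [0.3, 0.1, 0.8]
gripper_width: 0.0399
t 4.8667 case-frame mm [ -0.2 -49.8 117.9] rpy [ 1.7995e+02 -6.0000e-02 -1.1499e+02] F [0.33 0.13 0.83] w 0.039938488992774475
time_s: 5.28
tcp_pos: [0.5807, 0.0443, 0.111]
eef_rot: [-179.9, 0.0, -115.0]
contact_force: [0.4, 0.4, 4.3]
gripper_width: 0.0402
t 5.2833 case-frame mm [  0.4 -49.2 111. ] rpy [-1.7995e+02  3.0000e-02 -1.1497e+02] F [0.37 0.42 4.3 ] w 0.04015040190082156
```

View pics/sz4.png

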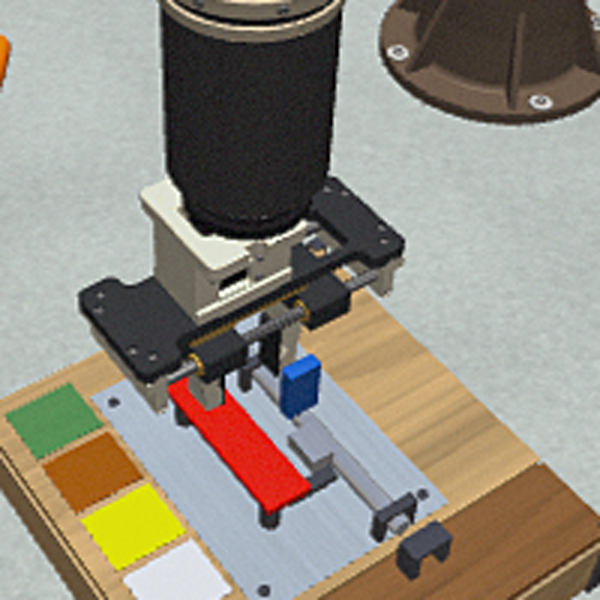

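The left fingertip rests on the catch with 4 N upward, and the other one stands behind the blue plate. I'll press further.

```bash
python3 -m inch '0 0 0.002 0 0 0 0.455; 0 0 0.002 0 0 0 0.455; 0 0 0.0015 0 0 0 0.455; 0 0 0 0 0 0 0.455; 0 0 0 0 0 0 0.455; 0 0 0 0 0 0 0.455'; python3 err.py 5 scene
python3 - <<'E'
import cv2
a=cv2.imread("pics/scene_5.png")[150:350,240:440];b=cv2.resize(a,None,fx=3,fy=3,interpolation=cv2.INTER_CUBIC);cv2.imwrite("pics/sz5.png",b)
E
```

```text
time_s: 5.83
tcp_pos: [0.5808, 0.0443, 0.1057]
eef_rot: [-179.9, 0.0, -115.0]
contact_force: [0.0, -0.7, 7.2]
gripper_width: 0.04
t 5.8333 case-frame mm [  0.4 -49.2 105.7] rpy [-1.7994e+02  4.0000e-02 -1.1497e+02] F [ 0.03 -0.67  7.19] w 0.040007778872194776
```

View pics/sz5.png

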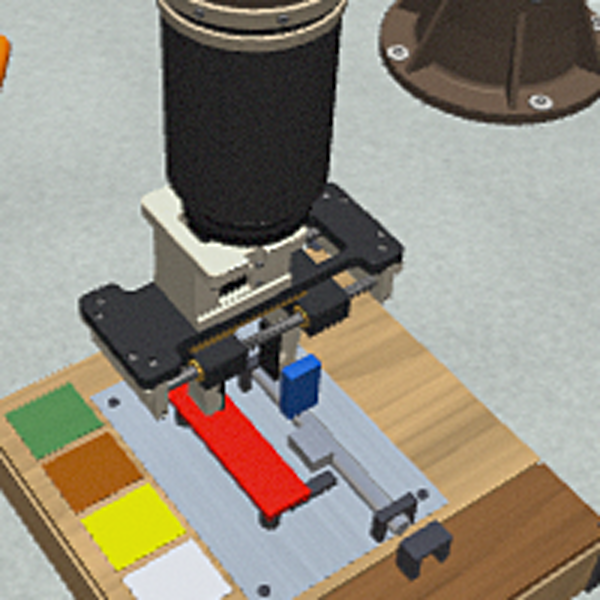

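```bash
python3 -m inch '-0.003 0 0.0005 0 0 0 0.455; -0.004 0 0 0 0 0 0.455; -0.004 0 0 0 0 0 0.455; -0.004 0 0 0 0 0 0.455; -0.004 0 0 0 0 0 0.455; 0 0 0 0 0 0 0.455'; python3 err.py 6 scene
python3 - <<'E'
import cv2
a=cv2.imread("pics/scene_6.png")[150:350,240:440];b=cv2.resize(a,None,fx=3,fy=3,interpolation=cv2.INTER_CUBIC);cv2.imwrite("pics/sz6.png",b)
E
```

```text
time_s: 6.38
tcp_pos: [0.588, 0.0608, 0.1049]
eef_rot: [180.0, -0.1, -115.0]
contact_force: [-1.7, -3.7, 5.8]
gripper_width: 0.0397
t 6.3833 case-frame mm [ -0.  -31.2 104.9] rpy [ 1.7998e+02 -1.0000e-01 -1.1498e+02] F [-1.7  -3.7   5.82] w 0.03974106773702096
```

View pics/sz6.png

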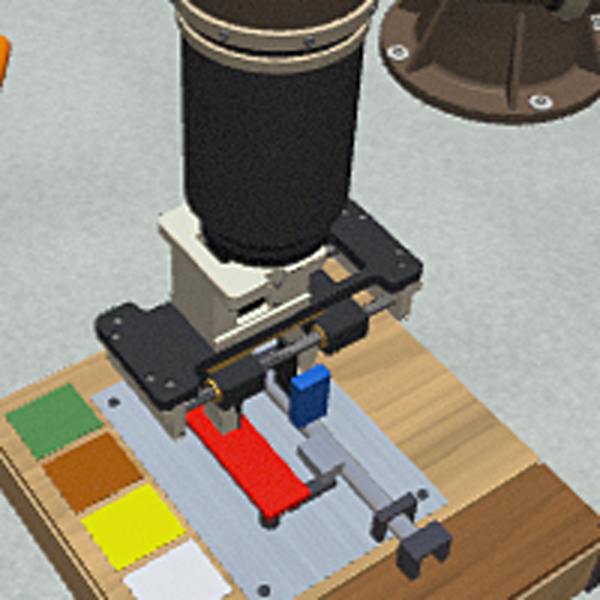

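The bolt is moving freely, with the plate shifted from (300,385) to (312,397) in the enlarged view. I'll keep pushing.

```bash
python3 -m inch '-0.004 0 0 0 0 0 0.455; -0.004 0 0 0 0 0 0.455; -0.004 0 0 0 0 0 0.455; -0.004 0 0 0 0 0 0.455; -0.004 0 0 0 0 0 0.455; -0.004 0 0 0 0 0 0.455; -0.004 0 0 0 0 0 0.455; -0.002 0 0 0 0 0 0.455; 0 0 0 0 0 0 0.455'; python3 err.py 7
python3 -m inch '-0.002 0 0 0 0 0 0.455; -0.001 0 0 0 0 0 0.455; 0 0 0 0 0 0 0.455'; python3 err.py 8 scene top
python3 - <<'E'
import cv2
a=cv2.imread("pics/scene_8.png")[170:370,240:440];b=cv2.resize(a,None,fx=3,fy=3,interpolation=cv2.INTER_CUBIC);cv2.imwrite("pics/sz8.png",b)
E
```

```text
time_s: 7.18
tcp_pos: [0.6004, 0.0877, 0.1048]
eef_rot: [180.0, -0.1, -115.0]
contact_force: [-2.7, -4.8, 5.9]
gripper_width: 0.0399
t 7.1833 case-frame mm [ -0.2  -1.5 104.8] rpy [ 1.7996e+02 -1.1000e-01 -1.1499e+02] F [-2.72 -4.76  5.88] w 0.03987580853627443
time_s: 7.43
tcp_pos: [0.6015, 0.0902, 0.1048]
eef_rot: [180.0, -0.1, -115.0]
contact_force: [-1.8, -4.9, 6.3]
gripper_width: 0.0397
t 7.4333 case-frame mm [ -0.2   1.2 104.8] rpy [ 1.7996e+02 -1.3000e-01 -1.1499e+02] F [-1.84 -4.89  6.26] w 0.03969527306218658
```

View pics/sz8.png

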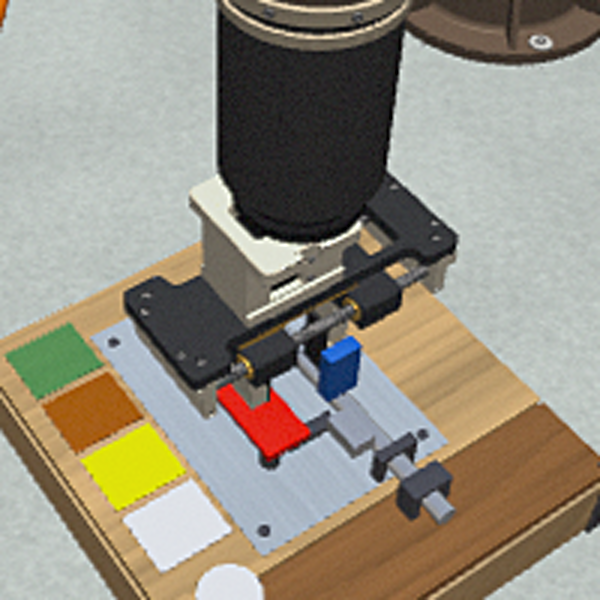

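```bash
python3 -m inch '-0.001 0 0 0 0 0 0.455; -0.001 0 0 0 0 0 0.455; 0 0 0 0 0 0 0.455; 0 0 0 0 0 0 0.455'; python3 err.py 9
python3 -m inch '-0.001 0 0 0 0 0 0.455; -0.001 0 0 0 0 0 0.455; 0 0 0 0 0 0 0.455; 0 0 0 0 0 0 0.455'; python3 err.py 10
```

```text
time_s: 7.87
tcp_pos: [0.6016, 0.0905, 0.1048]
eef_rot: [179.9, -0.3, -115.0]
contact_force: [-2.8, -9.6, 8.9]
gripper_width: 0.0402
t 7.8667 case-frame mm [ -0.3   1.6 104.8] rpy [ 179.92   -0.26 -114.99] F [-2.81 -9.62  8.9 ] w 0.040215500384095444
time_s: 8.2
tcp_pos: [0.6016, 0.0907, 0.1048]
eef_rot: [179.9, -0.4, -115.0]
contact_force: [-4.6, -16.5, 10.6]
gripper_width: 0.0396
t 8.2 case-frame mm [ -0.3   1.7 104.8] rpy [ 179.88   -0.43 -114.99] F [ -4.63 -16.47  10.6 ] w 0.03957417742819777
```

The bolt stopped against a rising force (17 N), so it is at its stop. I'll ease off and lift straight up.

```bash
python3 -m inch '0.003 0 0 0 0 0 0.455; 0 0 -0.004 0 0 0 0.455; 0.001 0 -0.006 0 0 0 0.455; 0 0 -0.01 0 0 0 0.455; 0 0 -0.02 0 0 0 0.455; 0 0 -0.03 0 0 0 0.455; 0 0 -0.03 0 0 0 0.455; 0.03 0 -0.02 0 0 0 0.455; 0.035 0 0 0 0 0 0.455; 0.035 0 0 0 0 0 0.455; 0.02 0 0 0 0 0 0.455; 0 0 0 0 0 0 0.455; 0 0 0 0 0 0 0.455'; python3 err.py 11 scene top
python3 - <<'E'
import cv2
a=cv2.imread("pics/scene_11.png")[200:400,240:440];b=cv2.resize(a,None,fx=3,fy=3,interpolation=cv2.INTER_CUBIC)
cv2.imwrite("pics/sz11.png",b)
from fit import *
q=[.60117,.0890,np.radians(-25.02)]
for z in(115,112,105):print(z,((proj("scene",w(q,[(12,45,z),(46,45,z),(12,-85,z)]))-[240,200])*3).round(0).tolist())
for y in(8,10,13):print(y,((proj("scene",w(q,[(-16,y+12,132),(-42,y+12,132)]))-[240,200])*3).round(0).tolist())
E
```

```text
time_s: 9.28
tcp_pos: [0.5514, -0.0178, 0.2255]
eef_rot: [-180.0, 0.1, -115.1]
contact_force: [0.7, 0.7, -0.7]
gripper_width: 0.0398
t 9.2833 case-frame mm [ 1.000e-01 -1.178e+02  2.255e+02] rpy [-1.7995e+02  9.0000e-02 -1.1506e+02] F [ 0.67  0.74 -0.74] w 0.03976040031484311
115 [[313.0, 332.0], [269.0, 358.0], [198.0, 201.0]]
112 [[313.0, 335.0], [269.0, 360.0], [198.0, 203.0]]
105 [[313.0, 341.0], [268.0, 367.0], [198.0, 210.0]]
8 [[327.0, 269.0], [359.0, 251.0]]
10 [[329.0, 271.0], [361.0, 253.0]]
13 [[332.0, 274.0], [364.0, 256.0]]
```

View pics/sz11.png

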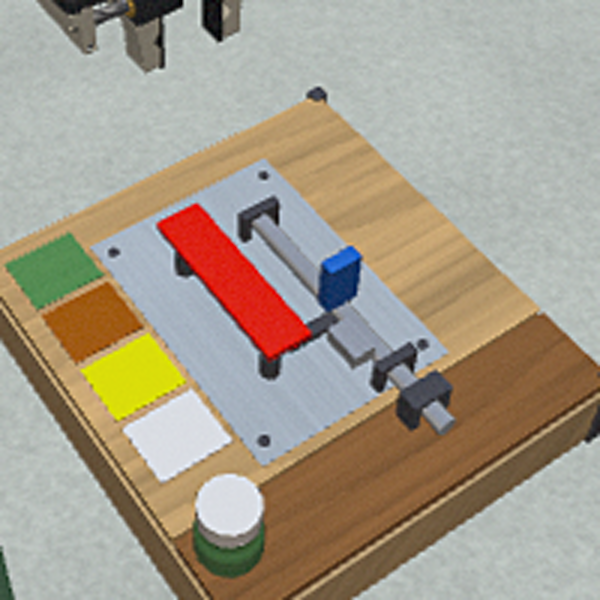

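View pics/top_11.png

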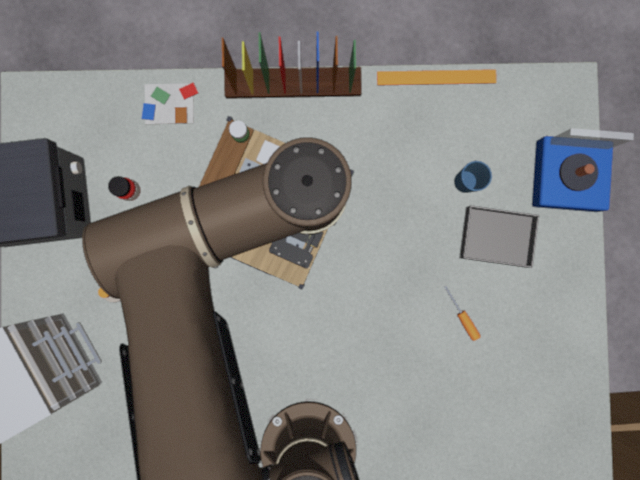

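Run:
```python
import cv2,numpy as np
for n in("scene0","scene_5","scene_11"):
    a=cv2.imread(f"pics/{n}.png")[255:330,280:360].astype(int)
    m=(a[...,2]>150)&(a[...,1]<70)&(a[...,0]<70);y,x=np.nonzero(m);print(n,m.sum(),x.mean()+280,y.mean()+255,y.max()+255)
    m=(a[...,0]>100)&(a[...,2]<70)&(a[...,1]<110);y,x=np.nonzero(m);print("blue",m.sum(),x.mean()+280,y.mean()+255)
from fit import *
q=[.60117,.0890,np.radians(-25.02)]
d=proj("scene",w(q,[(-29,-24,120),(-29,19,120),(-29,15,120)]));print(d[1]-d[0],d[2]-d[0])
```

```text
scene0 909 317.6380638063806 293.11771177117714 318
blue 63 339.85714285714283 272.74603174603175
scene_5 715 320.9090909090909 300.6629370629371 321
blue 105 339.67619047619047 277.03809523809525
scene_11 912 317.5855263157895 293.0953947368421 318
blue 79 353.2658227848101 288.7974683544304
[13.26353741 14.29331493] [11.99787495 12.92938678]
```

The catch is back at its released pixels and the bolt shows about 43 mm of travel. I'm handing it in.

```bash
python3 -c "
from plant import r
print(r.close_job())"
```

```text
the job is handed in; nothing more can be done
None
```

The case is locked, and I handed the job in at about 9.4 s of the 32 s allowed. No verdict was reported.

- **What I did:** One fingertip pressed the catch about 10 mm down, with about 7 N on it. Keeping it down, the other fingertip pushed the thumb plate until the bolt stopped against its end stop, where the force rose to about 17 N. I then eased off, lifted straight up and moved clear.
- **Catch:** Its centroid in the scene picture is back within 0.1 px of the released position.
- **Bolt:** The thumb plate moved 13.4 px across in the scene picture, against 13.3 px expected for 43 mm. Its row shift, 16.1 px against 14.3 px, does not match as well. I put that down to a loose colour mask. The bolt visibly passes through the keeper.
- **Robot and bystanders:** The gripper is about 225 mm above the bench, reads about 1 N and touches nothing. The bystanders I could see look unmoved. In the last top view the arm hid the flux bottle and the solder spool, so I did not check those two. The arm moved nowhere near them.

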